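Clear the press tray and close up the row of cheese moulds

ROBOT

A 7-joint arm with a two-finger parallel gripper is mounted at the origin on the work surface. World frame = base frame: x ahead of the robot, y to its left, z up, the work surface at z = 0. Lengths are in m, angles in rad, forces in N, time in s.
With the tool pointing down it reaches from about 0.35 to 0.775 m from the base axis. Payload 3.1 kg.
Tool frame: the origin (TCP) lies midway between the tips of the shut fingers; the grasp point (between the pads) lies 19 mm behind it; z points along the fingers, y is the line along which they close (so a half turn about z gives the same grasp; the last joint's range is limited). The gripper opens to 85 mm and grips with 20 to 120 N. Pads are 22 mm wide; open, the fingers measure 114 mm over their backs; the gripper's body (76 mm by 85 mm) begins 54 mm behind the grasp point. The pads swing forward as they close: fully open they stand 13 mm farther back than shut.
Start: joints at [-1.193, 0.311, 0.014, 1.512, -0.004, 1.319, -0.027], TCP at [0.224, 0.502, 0.231] pointing down, gripper open.
Joint ranges: [-2.7, 2.7], [-0.3, 1.91], [-1.27, 1.3], [0.12, 2.57], [-1.44, 4.58], [0.2, 2.03], [-3.05, 3.05]. Speed limits (rad/s): [2.79, 2.79, 3.14, 3.14, 3.14, 3.14, 3.14].

INTERFACE

Orientations are given as a unit quaternion [w, x, y, z].
In Python, from workcell import get_state, snapshot, get_calibration, close_job, recognise, spot_point gives the robot as it stands.
- The arm moves only by the shell command python3 -m inch 'ROWS'. ROWS is JSON, a list that holds one entry, the list of rows, each a list of 7 numbers: the shift along the world's x, y, z in cm, then the turn, a rotation vector about the world's x, y, z in rad, then the opening, from 0 (shut) to 1 (fully open). A call has 1 to 8 rows; each row is the pose to reach, as a shift and turn from the pose commanded when the call began; what a row does not reach only later rows make up. A row lasts 1/12 s, in which the tool goes at most 41.7 mm and 7.16 degrees, less where a joint would pass 70% of its speed; a pose out of reach is approached as far as the arm can. A call with a gripper value outside its range is refused whole. The fingers move at their own pace and stop on an object; the grip force is fixed at half the most. Time passes only in rows, so rows that repeat a pose let the fingers close. It gives the time, the measured TCP pose, the force, the opening and the grip force at its end, in the units of the state.
- get_state(): the state, without advancing time (a new reading comes with each control period).
- snapshot(name): name is "scene" or "top"; returns the picture (400x640x3 uint8, red, green, blue); there is no depth.
- get_calibration(name): a dict with "vertical_fov" (degrees; the focal length in pixels is half the picture's height over the tangent of half this angle, whatever the lens; pixels are square), "cx", "cy" (the principal point, pixels), "cam_to_world" (4x4, takes a point from camera to world coordinates). Camera axes: x right, y down, z forward; pixel columns grow to the right and rows downward; lengths in m; the calibration is good to about 2 mm. A picture is of the moment at which its call begins. get_calibration takes no time and is no camera call.
- close_job(): hands the job in; it is judged then, once.
Trained networks look in the newest picture that a camera, given by its name, has taken for a name from the list of things; names that differ only in an ending like _2 or _b are one class to them, and where a whole thing is asked for, a point or a joint stands for the part that bears it (a point fixed in the world has none). Each returns a list of dicts, best first, with "p" (0 to 1); they miss things now and then, are a little off and sometimes report something else, mostly with a low value. They report only what shows in the picture. A call takes as long as a camera call. They do not tell look-alikes from the thing itself.
- recognise(target, camera): "bbox" ([centre column, centre row, width, height] in pixels, round what is visible of it).
- spot_point(target, camera): "pixel" ([column, row] in pixels: a listed point, or the origin of a listed thing).
The state is a dict: "clock": time; "joint_pos": joint angles; "joint_velocities": joint speeds; "joint_efforts": joint torques, N m; "tool_pos": TCP position; "tcp_rot": TCP orientation; "ft_force": force on the tool from outside, world axes, zero at the start; "wrist_torque": the same for the moment, N m; "opening": finger opening in m; "gripper_force": force on a finger pad.
Only numpy, scipy, OpenCV 4.12 (cv2) and the standard library are available. Lean on these libraries where they do the work, as an engineer would, in place of code of your own. Each camera call takes 0.05 s, during which the arm holds its last target. There are 200 camera calls.

TASK

The pressing board has swung askew in the press tray and its corners are caught under the tray's turned-in lips: turn it straight, lift it out and lay it flat in the middle of the drain rack, handle up. Then load every white block mould, upright, down on the floor of the tray in a single row along it, the first flush against the tall stop plate and each next one flush against its neighbour without a gap, and butt the metal pressure block flush against the open end of the row. Let go of everything, and do not knock over the salt jar.

Things in the scene. Friction and masses are not known exactly. Their poses are not given: they have to be found in the camera images.
- tray: Fixed stainless channel along its own y, inside 176 mm wide (x), 340 mm long (y), floor 4 mm thick. Lips turned inward along both long sides, 20 to 24 mm above the table, leave a slot 104 mm wide centred on x = 0. At the -y end stands the stop plate, 104 mm wide, 66 mm high; the +y end wall is 24 mm high. Origin: centre of the underside, on the table.
- tray_stop (a point): Centre of the foot of the stop plate's inner face, at the level of the tray's floor (4 mm above the table). Axes as the tray's: +y runs from the stop along the row, +z up.
- board: White plastic plate 90 (own x) by 170 (own y) by 10 mm, 0.25 kg; handle bar over its middle, 18 (x) by 80 mm (y), 40 to 68 mm above the plate's underside, on two posts. Origin: centre of the underside. Starts flat on the tray floor, 0.28 to 0.5 rad counter-clockwise (from above) off the tray's y; clears the slot only within about 0.08 rad of straight and 5 mm of centred.
- rack: Fixed low drain rack of five white slats, 194 mm (own x) by 130 mm (own y); its top is 18 mm above the table. Origin: centre of the underside, on the table. Its side of the table is swapped with the mat's from start to start.
- mat: Fixed grey plastic mat 260 mm (own x) by 180 mm (own y), 6 mm thick, on which most moulds start. Origin: centre of the underside.
- mould0: White closed plastic block mould, 0.34 kg: body 92 (own x) by 52 (own y) by 56 mm high; steel grip bar on top 20 (x) by 36 mm (y), 56 to 90 mm above the underside. Origin: centre of the underside. Same either way round. Starts upright on the mat or on the table near the block; in the tray its y goes along the tray's y. Three to five are present, others read None.
- mould1: White closed plastic block mould, 0.34 kg: body 92 (own x) by 52 (own y) by 56 mm high; steel grip bar on top 20 (x) by 36 mm (y), 56 to 90 mm above the underside. Origin: centre of the underside. Same either way round. Starts upright on the mat or on the table near the block; in the tray its y goes along the tray's y. Three to five are present, others read None.
- mould2: White closed plastic block mould, 0.34 kg: body 92 (own x) by 52 (own y) by 56 mm high; steel grip bar on top 20 (x) by 36 mm (y), 56 to 90 mm above the underside. Origin: centre of the underside. Same either way round. Starts upright on the mat or on the table near the block; in the tray its y goes along the tray's y. Three to five are present, others read None.
- mould3: White closed plastic block mould, 0.34 kg: body 92 (own x) by 52 (own y) by 56 mm high; steel grip bar on top 20 (x) by 36 mm (y), 56 to 90 mm above the underside. Origin: centre of the underside. Same either way round. Starts upright on the mat or on the table near the block; in the tray its y goes along the tray's y. Three to five are present, others read None.
- mould4: White closed plastic block mould, 0.34 kg: body 92 (own x) by 52 (own y) by 56 mm high; steel grip bar on top 20 (x) by 36 mm (y), 56 to 90 mm above the underside. Origin: centre of the underside. Same either way round. Starts upright on the mat or on the table near the block; in the tray its y goes along the tray's y. Three to five are present, others read None.
- block: Metal pressure block, plain, 0.36 kg: 92 mm (own x) by 40 mm (own y) by 56 mm high, with a steel grip bar on top 20 mm wide (own x), 36 mm long (own y), from 56 to 90 mm above the underside. Same either way round. Origin: centre of the underside. Starts upright on the table between the robot and the tray. In the tray its own y lies along the tray's y.
- salt_jar: Jar with a white cap, 72 mm across, 110 mm high. Bystander. Origin: centre of the underside.
There are look-alikes about, which are no part of the job. Leave any orange look-alike of the block alone. What is shaped like the board but green is not meant.

How it is judged:
On the way, in this order (a step that is already met when the one before it is completed fails the run):
1. the board is turned straight with the tray (within 0.12 rad) while still down in it (angle between the y axis of board and the y axis of tray, either way round below 0.12 rad and z of board in the frame of tray_stop below 0.012 m), for 0.1 s.
2. the board lies flat on the drain rack, handle up, let go (x of board in the frame of rack between -0.035 and 0.035 m and y of board in the frame of rack between -0.035 and 0.035 m and z of board in the frame of rack between 0.014 and 0.022 m and angle between board's own z axis and vertical below 0.06 rad and linear speed of board below 0.02 m/s and contact force between board and the fingers below 0.1 N), for 0.2 s.
At the end, for the whole second after the job is handed in: Board flat on the rack, centre within 35 mm of the rack's along each axis; moulds and block upright on the tray's floor, straight within 0.06 rad, in one row from the stop, no mould over 5 mm beyond its gapless place, block within 3 mm of the last; all at rest (x of board in the frame of rack between -0.035 and 0.035 m and y of board in the frame of rack between -0.035 and 0.035 m and z of board in the frame of rack between 0.014 and 0.022 m and angle between each of board, mould0, mould1, mould2, mould3, mould4, block's own z axis and vertical below 0.06 rad and linear speed of each of board, mould0, mould1, mould2, mould3, mould4, block below 0.02 m/s and z of mould0 in the frame of tray_stop between -0.004 and 0.004 m and x of mould0 in the frame of tray_stop between -0.02 and 0.02 m and angle between the y axis of each of mould0, mould1, mould2, mould3, mould4, block and the y axis of tray, either way round below 0.06 rad and z of mould1 in the frame of tray_stop between -0.004 and 0.004 m and x of mould1 in the frame of tray_stop between -0.02 and 0.02 m and z of mould2 in the frame of tray_stop between -0.004 and 0.004 m and x of mould2 in the frame of tray_stop between -0.02 and 0.02 m and z of mould3 in the frame of tray_stop between -0.004 and 0.004 m and x of mould3 in the frame of tray_stop between -0.02 and 0.02 m and z of mould4 in the frame of tray_stop between -0.004 and 0.004 m and x of mould4 in the frame of tray_stop between -0.02 and 0.02 m and (y of mould0 in the frame of tray_stop between 0.018 and 0.031 m or y of mould0 in the frame of tray_stop between 0.07 and 0.083 m or y of mould0 in the frame of tray_stop between 0.122 and 0.135 m or y of mould0 in the frame of tray_stop between 0.174 and 0.187 m or y of mould0 in the frame of tray_stop between 0.226 and 0.239 m) and (y of mould1 in the frame of tray_stop between 0.018 and 0.031 m or y of mould1 in the frame of tray_stop between 0.07 and 0.083 m or y of mould1 in the frame of tray_stop between 0.122 and 0.135 m or y of mould1 in the frame of tray_stop between 0.174 and 0.187 m or y of mould1 in the frame of tray_stop between 0.226 and 0.239 m) and (y of mould2 in the frame of tray_stop between 0.018 and 0.031 m or y of mould2 in the frame of tray_stop between 0.07 and 0.083 m or y of mould2 in the frame of tray_stop between 0.122 and 0.135 m or y of mould2 in the frame of tray_stop between 0.174 and 0.187 m or y of mould2 in the frame of tray_stop between 0.226 and 0.239 m) and (y of mould3 in the frame of tray_stop between 0.018 and 0.031 m or y of mould3 in the frame of tray_stop between 0.07 and 0.083 m or y of mould3 in the frame of tray_stop between 0.122 and 0.135 m or y of mould3 in the frame of tray_stop between 0.174 and 0.187 m or y of mould3 in the frame of tray_stop between 0.226 and 0.239 m) and (y of mould4 in the frame of tray_stop between 0.018 and 0.031 m or y of mould4 in the frame of tray_stop between 0.07 and 0.083 m or y of mould4 in the frame of tray_stop between 0.122 and 0.135 m or y of mould4 in the frame of tray_stop between 0.174 and 0.187 m or y of mould4 in the frame of tray_stop between 0.226 and 0.239 m) and (not (y of mould0 in the frame of tray_stop between 0.07 and 0.083 m or y of mould1 in the frame of tray_stop between 0.07 and 0.083 m or y of mould2 in the frame of tray_stop between 0.07 and 0.083 m or y of mould3 in the frame of tray_stop between 0.07 and 0.083 m or y of mould4 in the frame of tray_stop between 0.07 and 0.083 m) or (y of mould0 in the frame of tray_stop between 0.018 and 0.031 m or y of mould1 in the frame of tray_stop between 0.018 and 0.031 m or y of mould2 in the frame of tray_stop between 0.018 and 0.031 m or y of mould3 in the frame of tray_stop between 0.018 and 0.031 m or y of mould4 in the frame of tray_stop between 0.018 and 0.031 m)) and (not (y of mould0 in the frame of tray_stop between 0.122 and 0.135 m or y of mould1 in the frame of tray_stop between 0.122 and 0.135 m or y of mould2 in the frame of tray_stop between 0.122 and 0.135 m or y of mould3 in the frame of tray_stop between 0.122 and 0.135 m or y of mould4 in the frame of tray_stop between 0.122 and 0.135 m) or (y of mould0 in the frame of tray_stop between 0.07 and 0.083 m or y of mould1 in the frame of tray_stop between 0.07 and 0.083 m or y of mould2 in the frame of tray_stop between 0.07 and 0.083 m or y of mould3 in the frame of tray_stop between 0.07 and 0.083 m or y of mould4 in the frame of tray_stop between 0.07 and 0.083 m)) and (not (y of mould0 in the frame of tray_stop between 0.174 and 0.187 m or y of mould1 in the frame of tray_stop between 0.174 and 0.187 m or y of mould2 in the frame of tray_stop between 0.174 and 0.187 m or y of mould3 in the frame of tray_stop between 0.174 and 0.187 m or y of mould4 in the frame of tray_stop between 0.174 and 0.187 m) or (y of mould0 in the frame of tray_stop between 0.122 and 0.135 m or y of mould1 in the frame of tray_stop between 0.122 and 0.135 m or y of mould2 in the frame of tray_stop between 0.122 and 0.135 m or y of mould3 in the frame of tray_stop between 0.122 and 0.135 m or y of mould4 in the frame of tray_stop between 0.122 and 0.135 m)) and (not (y of mould0 in the frame of tray_stop between 0.226 and 0.239 m or y of mould1 in the frame of tray_stop between 0.226 and 0.239 m or y of mould2 in the frame of tray_stop between 0.226 and 0.239 m or y of mould3 in the frame of tray_stop between 0.226 and 0.239 m or y of mould4 in the frame of tray_stop between 0.226 and 0.239 m) or (y of mould0 in the frame of tray_stop between 0.174 and 0.187 m or y of mould1 in the frame of tray_stop between 0.174 and 0.187 m or y of mould2 in the frame of tray_stop between 0.174 and 0.187 m or y of mould3 in the frame of tray_stop between 0.174 and 0.187 m or y of mould4 in the frame of tray_stop between 0.174 and 0.187 m)) and z of block in the frame of tray_stop between -0.004 and 0.004 m and x of block in the frame of tray_stop between -0.02 and 0.02 m and (y of mould0 in the frame of block between -0.049 and 0.049 m or y of mould1 in the frame of block between -0.049 and 0.049 m or y of mould2 in the frame of block between -0.049 and 0.049 m or y of mould3 in the frame of block between -0.049 and 0.049 m or y of mould4 in the frame of block between -0.049 and 0.049 m)); the robot touches nothing.
It fails at once if the salt jar is knocked over (angle between salt_jar's own z axis and vertical above 0.5 rad).
Of mould0, mould1, mould2, mould3, mould4 only 3 to 5 are there at a start; the rules pass over those that are not, and their reading is None.
At some moment in a run one of mould0, mould1, mould2, mould3, mould4, block may be knocked a few centimetres aside while the robot is not near it.
It also fails if it takes over 210 s, if anything falls off the work surface, if the arm or the gripper's body presses on something with over 40 N, if the wrist force passes 120 N, or if a joint passes its speed limit or range.

## Working session

There is one attempt and no reset: what is moved stays moved. The work goes in short steps, Python scripts to look and compute and a shell command to move; the robot and the scene stay as the last step left them, time stands still between calls to the robot, and variables do not carry over. Pictures are saved under pics/ and viewed, at most 14 in all, crops included, and the job is handed in when it is done.

```bash
mkdir -p pics; ls; cat > h.py <<'E'
import numpy as np, cv2
from workcell import *
def snap(cam,fn):
    im=snapshot(cam); cv2.imwrite('pics/'+fn,im[:,:,::-1]); return im
def cal(cam):
    c=get_calibration(cam); T=np.array(c['cam_to_world']); f=200/np.tan(np.radians(c['vertical_fov'])/2); return T,f,c['cx'],c['cy'],c
def pt(cam,u,v,z):
    T,f,cx,cy,c=cal(cam); d=T[:3,:3]@np.array([(u-cx)/f,(v-cy)/f,1]); o=T[:3,3]; return o+d*(z-o[2])/d[2]
def px(cam,p):
    T,f,cx,cy,c=cal(cam); q=T[:3,:3].T@(np.array(p)-T[:3,3]); return np.array([q[0]/q[2]*f+cx,q[1]/q[2]*f+cy])
E
python3 - <<'E'
from h import *
for c in ['scene','top']:
    snap(c,c+'0.png'); print(c,get_calibration(c))
    for t in ['tray','tray_stop','board','rack','mat','mould0','block','salt_jar']:
        try:
            r=spot_point(t,c); print(t,[(np.round(x['pixel']).tolist(),round(x['p'],2)) for x in r])
        except Exception as e: print(t,e)
print(get_state())
E
```

```text
pics
scene {'vertical_fov': 53.3062969475997, 'cx': 311.1050828960925, 'cy': 207.93363705838775, 'cam_to_world': array([[ 0.18512807,  0.76141443, -0.6212694 ,  1.28728468],
       [ 0.98269323, -0.14758501,  0.11194942, -0.13382771],
       [-0.00645014, -0.63124221, -0.77555894,  0.91250754],
       [ 0.        ,  0.        ,  0.        ,  1.        ]])}
tray [([319.0, 215.0], 0.58), ([175.0, 222.0], 0.17)]
tray_stop [([260.0, 226.0], 0.74)]
board [([322.0, 217.0], 0.8)]
rack []
mat [([194.0, 206.0], 0.57)]
mould0 [([213.0, 212.0], 0.95), ([174.0, 218.0], 0.94), ([182.0, 190.0], 0.57)]
block [([296.0, 165.0], 0.68), ([334.0, 173.0], 0.62)]
salt_jar [([213.0, 249.0], 0.9), ([319.0, 215.0], 0.54), ([325.0, 220.0], 0.2)]
top {'vertical_fov': 48.36046924864668, 'cx': 327.029605099658, 'cy': 191.23363597160417, 'cam_to_world': array([[ 0.02232715, -0.99598984,  0.08663568,  0.47558889],
       [-0.99963344, -0.02091323,  0.01719387, -0.0086375 ],
       [-0.01531309, -0.08698781, -0.99609168,  1.24078216],
       [ 0.        ,  0.        ,  0.        ,  1.        ]])}
tray [([328.0, 185
[... 389 characters left out ...]
 0.01395991,  1.5114833 , -0.00443583,
        1.31916847, -0.02722211]), 'joint_velocities': array([ 1.85220731e-03,  1.44447925e-04, -4.85090067e-04,  4.35595890e-05,
       -2.70371413e-04, -1.88139336e-03, -7.90445648e-05]), 'joint_efforts': array([-1.03045561e-04, -3.79794323e+01,  1.45560214e-01, -2.30860341e+01,
        1.21492098e-02,  1.63631645e-03,  4.27863569e-06]), 'tool_pos': array([0.22411346, 0.5023069 , 0.2313509 ]), 'tcp_rot': array([-1.87103037e-08,  2.08313231e-01,  9.78062162e-01,  7.38077693e-05]), 'ft_force': array([-0.21844738,  0.90392272, -0.35579504]), 'wrist_torque': array([0.02690217, 0.01572479, 0.04841237]), 'gripper_force': 0.0, 'opening': 0.08515328769950202}
```

View pics/scene0.png

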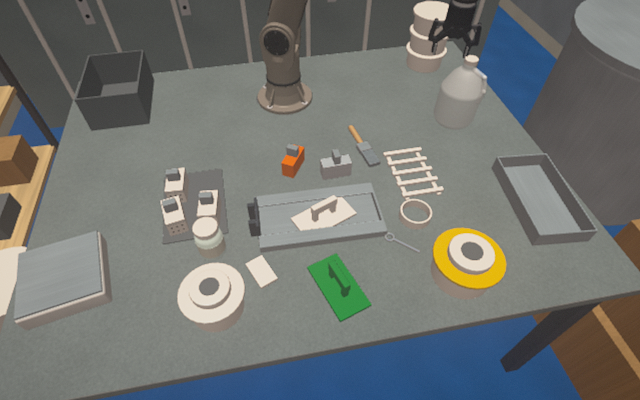

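View pics/top0.png

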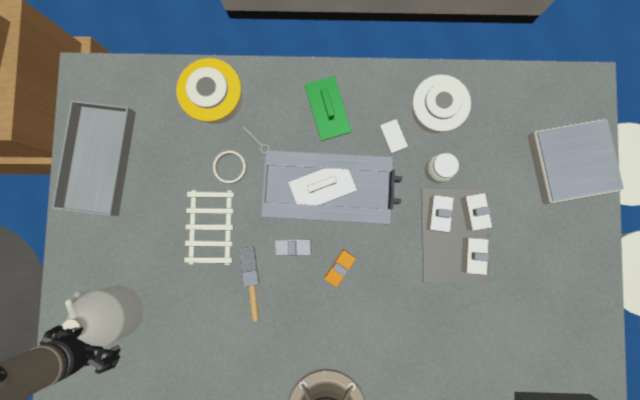

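The white board sits in the tray at top pixel (322,186); the green look-alike at (327,108) is not it. The grey block is at (293,247), and the orange one at (340,268) is not it. The three moulds on the mat are at (441,213), (478,212) and (477,257). The jar is at (443,167) and the rack at (209,228).

```bash
python3 - <<'E'
from h import *
im=cv2.imread('pics/top0.png')
c=im[140:290,180:500]; cv2.imwrite('pics/crop0.png',cv2.resize(c,None,fx=2.5,fy=2.5,interpolation=cv2.INTER_CUBIC))
E
```

```text
(no output)
```

View pics/crop0.png

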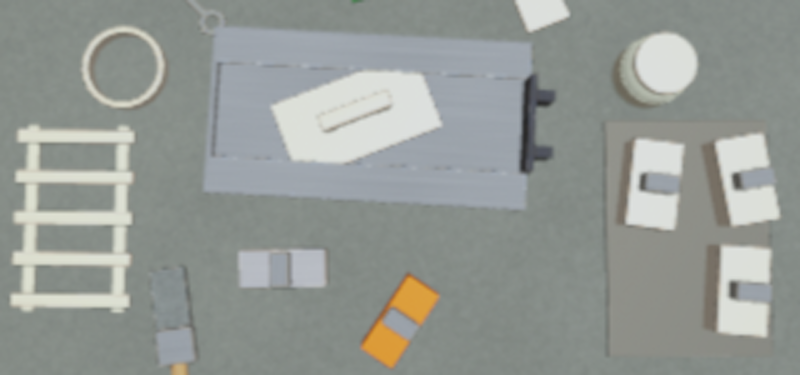

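The crop shows the chosen white board, caught askew in the slot, plus the grey block, the orange look-alike and the three moulds. Now I'll measure them.

```bash
python3 - <<'E'
from h import *
P=lambda u,v,z: pt('top',u/2.5+180,v/2.5+140,z)
def show(n,pts,z):
    w=np.array([P(u,v,z) for u,v in pts])[:,:2]; e=np.roll(w,-1,0)-w
    print(n,'c',w.mean(0).round(4),'sides',(np.linalg.norm(e,axis=1)*1e3).round(),'ang(deg from +y ccw)',np.degrees(np.arctan2(-e[:,0],e[:,1])).round(1))
show('slot',[(216,65),(522,77),(522,170),(213,157)],.024)
show('stop',[(531,78),(526,170)],.066)
show('handle',[(317,117),(388,91),(393,108),(322,131)],.072)
show('block',[(239,251),(325,250),(326,287),(239,287)],.056)
show('rack',[(18,130),(133,131),(129,305),(11,306)],.018)
show('mat',[(606,123),(768,123),(772,357),(610,357)],.006)
im=cv2.imread('pics/top0.png'); m=(im.min(2)>195).astype(np.uint8)
g=cv2.resize(im,None,fx=4,fy=4,interpolation=cv2.INTER_CUBIC)
m=((g.min(2)>180)&(g.max(2).astype(int)-g.min(2)<40)).astype(np.uint8)
m=cv2.morphologyEx(m,cv2.MORPH_CLOSE,np.ones((9,9)))
for c in cv2.findContours(m,0,2)[0]:
    if cv2.contourArea(c)<3000: continue
    r=cv2.boxPoints(cv2.minAreaRect(c))/4-.375
    ctr=r.mean(0)
    if not(280<ctr[0]<500 and 150<ctr[1]<290): continue
    for z in ([.014] if ctr[0]<380 else [.062]):
        w=np.array([pt('top',u,v,z) for u,v in r])[:,:2]; e=np.roll(w,-1,0)-w
        print(ctr.round(),'c',w.mean(0).round(4),(np.linalg.norm(e,axis=1)*1e3).round(),np.degrees(np.arctan2(-e[:,0],e[:,1])).round(1))
T,f,cx,cy,c=cal('top');print(px('top',P(656,65,.11)))
from scipy.spatial.transform import Rotation as R
q=get_state()['tcp_rot'];print(R.from_quat(q[[1,2,3,0]]).as_matrix().round(3), P(664,63,.11))
E
```

```text
slot c [0.5936 0.0123] sides [338. 102. 338. 102.] ang(deg from +y ccw) [178.9  90.6  -1.2 -89.9]
stop c [ 0.5858 -0.1584] sides [98. 98.] ang(deg from +y ccw) [ 87.5 -92.5]
handle c [0.5943 0.0252] sides [80. 19. 79. 16.] ang(deg from +y ccw) [-158.6  107.5   19.2  -68.9]
block c [0.4275 0.0987] sides [91. 39. 92. 38.] ang(deg from +y ccw) [-178.    93.     1.3  -88.1]
rack c [0.4766 0.3343] sides [128. 190. 129. 193.] ang(deg from +y ccw) [-179.3   91.     1.8  -89.4]
mat c [ 0.4682 -0.3431] sides [179. 256. 176. 256.] ang(deg from +y ccw) [-178.8   90.5    1.4  -88.8]
[477. 256.] c [ 0.4168 -0.3839] [92. 51. 92. 51.] [-92.9 178.7  86.9  -1.2]
[442. 213.] c [ 0.5267 -0.2914] [92. 52. 92. 52.] [-96.1 174.9  83.7  -5. ]
[479. 211.] c [ 0.5335 -0.3885] [52. 93. 51. 93.] [-167.5  100.8   12.5  -79. ]
[322. 186.] c [0.5972 0.0263] [173.  91. 172.  91.] [-157.9  111.6   22.   -67.7]
[446. 165.] c [ 0.6559 -0.3034] [64. 63. 63. 63.] [-178.9   89.8    1.2  -89.9]
[442.4 166. ]
[[-0.913  0.407  0.   ]
 [ 0.407  0.913  0.   ]
 [ 0.     0.    -1.   ]] [ 0.64694256 -0.29009185  0.11      ]
```

```bash
python3 -m inch '[[[5,-25,5,0,0,-0.78,1],[5,-25,5,0,0,-0.78,1],[5,-25,5,0,0,-0.78,1],[5,-25,5,0,0,-0.78,1],[5,-25,5,0,0,-0.78,1],[5,-25,5,0,0,-0.78,1],[5,-25,5,0,0,-0.78,1],[5,-25,5,0,0,-0.78,1]]]'; python3 -m inch '[[[20,-14,-6,0,0,0,1],[20,-14,-6,0,0,0,1],[20,-14,-6,0,0,0,1],[20,-14,-6,0,0,0,1],[20,-14,-6,0,0,0,1],[20,-14,-6,0,0,0,1],[20,-14,-6,0,0,0,1],[20,-14,-6,0,0,0,1]]]'; python3 -m inch '[[[12.1,-8.7,-7.1,0,0,0,1],[12.1,-8.7,-7.1,0,0,0,1],[12.1,-8.7,-7.1,0,0,0,1],[12.1,-8.7,-7.1,0,0,0,1],[12.1,-8.7,-7.1,0,0,0,1],[12.1,-8.7,-7.1,0,0,0,1],[12.1,-8.7,-7.1,0,0,0,1]]]'
```

```text
clock: 1.57
tool_pos: [0.2757, 0.2495, 0.2826]
tcp_rot: [0.0, 0.567, 0.823, 0.001]
ft_force: [0.3, 0.6, -0.6]
opening: 0.0852
gripper_force: 0.0
clock: 2.23
tool_pos: [0.4752, 0.1114, 0.2196]
tcp_rot: [-0.0, 0.566, 0.825, -0.002]
ft_force: [-0.6, 0.9, -0.1]
opening: 0.0853
gripper_force: 0.0
clock: 2.82
tool_pos: [0.5946, 0.0285, 0.15]
tcp_rot: [-0.001, 0.563, 0.826, 0.001]
ft_force: [-0.2, 0.3, 0.5]
opening: 0.0854
gripper_force: 0.0
```

```bash
python3 -m inch '[[[0,0,-4,0,0,0,1],[0,0,-7,0,0,0,1],[0,0,-9.5,0,0,0,1],[0,0,-11,0,0,0,1],[0,0,-11,0,0,0,1],[0,0,-11,0,0,0,1]]]'; python3 -m inch '[[[0,0,0,0,0,0,0],[0,0,0,0,0,0,0],[0,0,0,0,0,0,0],[0,0,0,0,0,0,0],[0,0,0,0,0,0,0],[0,0,0,0,0,0,0],[0,0,0,0,0,0,0],[0,0,0,0,0,0,0]]]'
```

```text
clock: 3.32
tool_pos: [0.5946, 0.0283, 0.0412]
tcp_rot: [-0.001, 0.563, 0.826, 0.001]
ft_force: [0.6, 0.7, 0.9]
opening: 0.0855
gripper_force: 0.0
clock: 3.98
tool_pos: [0.5963, 0.0254, 0.0412]
tcp_rot: [0.001, 0.565, 0.825, 0.001]
ft_force: [0.8, 0.4, 4.1]
opening: 0.017
gripper_force: 59.6
```

```bash
python3 -m inch '[[[0,0,0,0,0,-0.07,0],[0,0,0,0,0,-0.14,0],[0,0,0,0,0,-0.21,0],[0,0,0,0,0,-0.28,0],[0,0,0,0,0,-0.34,0],[0,0,0,0,0,-0.393,0],[0,0,0,0,0,-0.393,0],[0,0,0,0,0,-0.393,0]]]'; python3 - <<'E'
from h import *
im=snap('top','top1.png'); print({k:np.round(v,4) for k,v in get_state().items() if k in('tool_pos','tcp_rot','wrist_torque','ft_force')})
c=cv2.imread('pics/top1.png')[135:235,250:410]; cv2.imwrite('pics/crop1.png',cv2.resize(c,None,fx=5,fy=5,interpolation=cv2.INTER_CUBIC))
E
```

```text
clock: 4.65
tool_pos: [0.596, 0.025, 0.0412]
tcp_rot: [0.001, 0.715, 0.699, 0.001]
ft_force: [0.1, 0.5, 6.0]
opening: 0.0174
gripper_force: 59.7
{'tool_pos': array([0.596 , 0.025 , 0.0412]), 'tcp_rot': array([6.000e-04, 7.152e-01, 6.989e-01, 7.000e-04]), 'ft_force': array([-0.8597,  0.1847,  6.4441]), 'wrist_torque': array([ 0.0405, -0.0257, -0.2383])}
```

View pics/crop1.png

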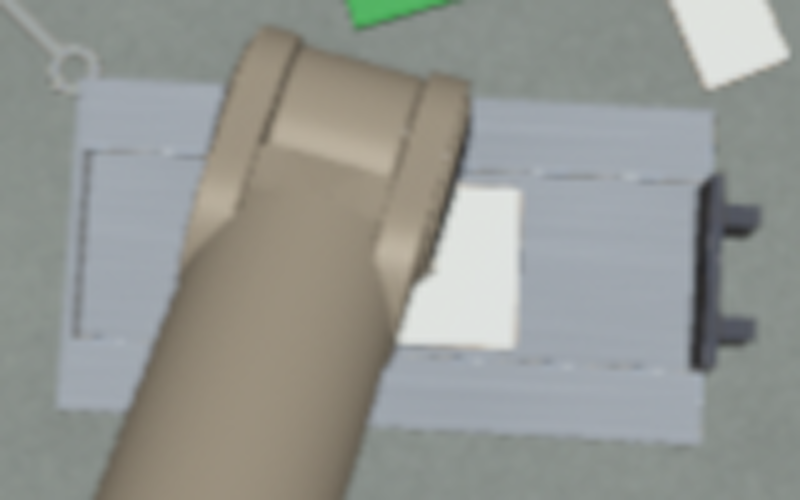

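The board is straight and centred in the slot: the gaps at its end are about 12 and 9 crop pixels, which is roughly 1 mm off. Lifting it.

```bash
python3 -m inch '[[[0,0,1,0,0,0,0],[0,0,2,0,0,0,0],[0,0,4,0,0,0,0],[0,0,7,0,0,0,0],[0,0,10,0,0,0,0],[0,0,10,0,0,0,0]]]'; python3 -m inch '[[[-1.5,4,0,0,0,0,0],[-3,8,0,0,0,0,0],[-4.5,12,0,0,0,0,0],[-6,16,0,0,0,0,0],[-7.5,19.8,0,0,0,0,0],[-9,23.6,0,0,0,0,0],[-10.5,27.4,0,0,0,0,0],[-12,30.9,0,0,0,0,0]]]';python3 -m inch '[[[0,0,0,0,0,0,0],[0,0,-3,0,0,0,0],[0,0,-6,0,0,0,0],[0,0,-8,0,0,0,0],[0,0,-8,0,0,0,0]]]'
```

```text
clock: 5.2
tool_pos: [0.5992, 0.0244, 0.1471]
tcp_rot: [0.004, 0.715, 0.699, 0.004]
ft_force: [2.0, -0.4, -1.6]
opening: 0.0174
gripper_force: 59.1
clock: 5.87
tool_pos: [0.4732, 0.336, 0.1399]
tcp_rot: [-0.0, 0.715, 0.7, -0.001]
ft_force: [-0.4, 0.1, -2.3]
opening: 0.0168
gripper_force: 59.2
clock: 6.28
tool_pos: [0.4727, 0.3327, 0.0567]
tcp_rot: [-0.0, 0.715, 0.699, -0.003]
ft_force: [-1.2, -0.3, -2.5]
opening: 0.0169
gripper_force: 60.4
```

```bash
python3 - <<'E'
from h import *
snap('scene','s2.png')
c=cv2.imread('pics/s2.png')[60:260,300:520]; cv2.imwrite('pics/crop2.png',cv2.resize(c,None,fx=2.5,fy=2.5,interpolation=cv2.INTER_CUBIC))
E
```

```text
(no output)
```

View pics/crop2.png

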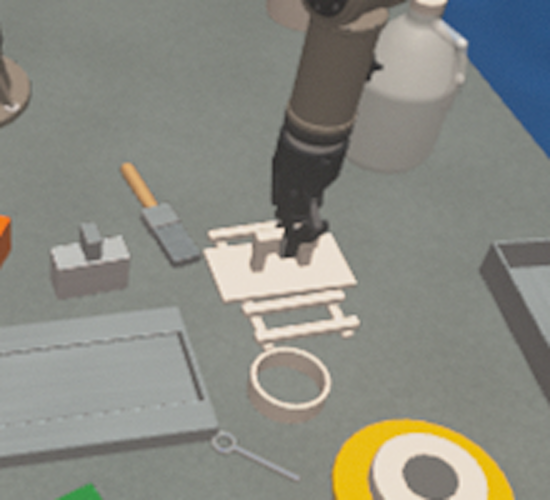

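```bash
python3 - <<'E'
from h import *
P=lambda u,v,z: pt('scene',u/2.5+300,v/2.5+60,z).round(4)
print('board',P(221,301,.0195),P(356,284,.0195),P(205,252,.0295),P(327,234,.0295))
print('rack front slat',P(258,342,.018),P(357,327,.018),'back',P(208,233,.018),)
E
```

```text
board [0.5103 0.2471 0.0195] [0.5146 0.4199 0.0195] [0.434  0.2488 0.0295] [0.4323 0.4118 0.0295]
rack front slat [0.5808 0.2704 0.018 ] [0.5808 0.3942 0.018 ] back [0.3897 0.2681 0.018 ]
```

The board is about 8 mm short of the rack centre in x. I'll nudge it, lower it and release.

```bash
python3 -m inch '[[[0.7,0,0,0,0,0,0],[0.7,0,-0.15,0,0,0,0],[0.7,0,-0.2,0,0,0,0],[0.7,0,-0.2,0,0,0,0]]]'; python3 -m inch '[[[0,0,0,0,0,0,1],[0,0,0,0,0,0,1],[0,0,0,0,0,0,1],[0,0,0,0,0,0,1],[0,0,0,0,0,0,1],[0,0,0,0,0,0,1],[0,0,0,0,0,0,1],[0,0,0,0,0,0,1]]]';python3 -m inch '[[[0,0,1,0,0,0,1],[0,0,3,0,0,0,1],[0,0,7,0,0,0,1],[0,0,11,0,0,0,1],[0,0,14,0,0,0,1],[0,0,14,0,0,0,1]]]'
```

```text
clock: 6.67
tool_pos: [0.4827, 0.3342, 0.0591]
tcp_rot: [0.0, 0.715, 0.699, 0.001]
ft_force: [-0.6, 0.1, -3.8]
opening: 0.0172
gripper_force: 60.4
clock: 7.33
tool_pos: [0.4821, 0.3343, 0.0583]
tcp_rot: [0.0, 0.715, 0.699, 0.0]
ft_force: [-0.2, 0.5, 0.3]
opening: 0.0858
gripper_force: 0.0
clock: 7.83
tool_pos: [0.4867, 0.3361, 0.207]
tcp_rot: [0.001, 0.715, 0.699, 0.008]
ft_force: [1.5, 1.0, 0.4]
opening: 0.0855
gripper_force: 0.0
```

```bash
python3 -m inch '[[[2,-31,0,0,0,-0.066,1],[2,-31,0,0,0,-0.066,1],[2,-31,0,0,0,-0.066,1],[2,-31,0,0,0,-0.066,1],[2,-31,0,0,0,-0.066,1],[2,-31,0,0,0,-0.066,1],[2,-31,0,0,0,-0.066,1],[2,-31,0,0,0,-0.066,1]]]'; python3 - <<'E'
from h import *
snap('top','top3.png')
c=cv2.imread('pics/top3.png')[140:290,180:500]; cv2.imwrite('pics/crop3.png',cv2.resize(c,None,fx=2.5,fy=2.5,interpolation=cv2.INTER_CUBIC))
E
```

```text
clock: 8.5
tool_pos: [0.5019, 0.0165, 0.1995]
tcp_rot: [0.002, 0.741, 0.672, -0.0]
ft_force: [1.1, -1.0, 0.2]
opening: 0.0852
gripper_force: 0.0
```

View pics/crop3.png

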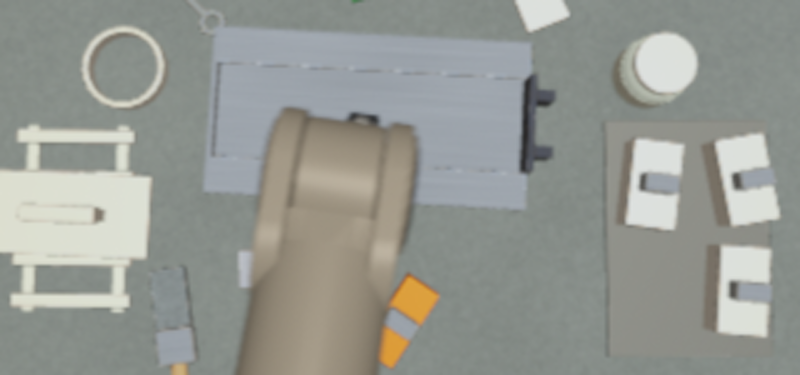

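The board lies centred on the rack (crop (73,214)), and the moulds have not moved. Next is the first mould, the one at crop (655,183).

```bash
python3 -m inch '[[[2.5,-30.7,-4,0,0,0,1],[2.5,-30.7,-4,0,0,0,1],[2.5,-30.7,-4,0,0,0,1],[2.5,-30.7,-4,0,0,0,1],[2.5,-30.7,-4,0,0,0,1],[2.5,-30.7,-4,0,0,0,1],[2.5,-30.7,-4,0,0,0,1],[2.5,-30.7,-4,0,0,0,1]]]'; python3 -m inch '[[[0,0,0,0,0,0,1],[0,0,0,0,0,0,1],[0,0,0,0,0,0,1],[0,0,0,0,0,0,1]]]'
```

```text
clock: 9.22
tool_pos: [0.5252, -0.2895, 0.1583]
tcp_rot: [0.001, 0.74, 0.673, -0.002]
ft_force: [-0.5, -0.4, 0.9]
opening: 0.0855
gripper_force: 0.0
clock: 9.55
tool_pos: [0.5282, -0.2802, 0.1585]
tcp_rot: [-0.0, 0.736, 0.677, 0.001]
ft_force: [0.9, -0.6, -0.2]
opening: 0.0853
gripper_force: 0.0
```

```bash
python3 -m inch '[[[-0.1,-1.1,-3,0,0,0,1],[-0.1,-1.1,-6,0,0,0,1],[-0.1,-1.1,-8.6,0,0,0,1],[-0.1,-1.1,-8.6,0,0,0,1],[-0.1,-1.1,-8.6,0,0,0,1]]]'; python3 -m inch '[[[0,0,0,0,0,0,0],[0,0,0,0,0,0,0],[0,0,0,0,0,0,0],[0,0,0,0,0,0,0],[0,0,0,0,0,0,0],[0,0,0,0,0,0,0],[0,0,0,0,0,0,0],[0,0,0,0,0,0,0]]]'; python3 -m inch '[[[0,0,2,0,0,0.065,0],[0,0,5,0,0,0.065,0],[0,0,9,0,0,0.065,0],[0,0,12,0,0,0.065,0],[0,0,12,0,0,0.065,0],[0,0,12,0,0,0.065,0],[0,0,12,0,0,0.065,0]]]'
```

```text
clock: 9.97
tool_pos: [0.5261, -0.2911, 0.0715]
tcp_rot: [-0.002, 0.737, 0.676, -0.0]
ft_force: [1.2, -0.0, 1.1]
opening: 0.0854
gripper_force: 0.0
clock: 10.63
tool_pos: [0.5271, -0.2941, 0.0733]
tcp_rot: [0.001, 0.737, 0.676, 0.0]
ft_force: [0.8, -0.2, 4.5]
opening: 0.0188
gripper_force: 62.4
clock: 11.22
tool_pos: [0.5247, -0.2924, 0.1898]
tcp_rot: [-0.003, 0.715, 0.699, -0.0]
ft_force: [-0.6, 0.8, -4.2]
opening: 0.0189
gripper_force: 61.2
```

```bash
python3 -m inch '[[[1.3,3.4,0,0,0,0,0],[2.6,6.8,0,0,0,0,0],[4,10.2,0,0,0,0,0],[5.4,13.6,0,0,0,0,0],[6.8,16.9,0,0,0,0,0],[6.8,16.9,0,0,0,0,0],[6.8,16.9,0,0,0,0,0],[6.8,16.9,0,0,0,0,0]]]'; python3 -m inch '[[[0,0,0,0,0,0,0],[0,0,0,0,0,0,0],[0,0,0,0,0,0,0],[0,0,0,0,0,0,0]]]'
```

```text
clock: 11.88
tool_pos: [0.5923, -0.1241, 0.1893]
tcp_rot: [-0.002, 0.715, 0.699, -0.002]
ft_force: [0.2, -0.9, -4.4]
opening: 0.0188
gripper_force: 61.3
clock: 12.22
tool_pos: [0.5937, -0.1258, 0.1922]
tcp_rot: [-0.0, 0.716, 0.698, -0.0]
ft_force: [0.3, -0.4, -3.4]
opening: 0.0185
gripper_force: 61.3
```

```bash
python3 -m inch '[[[0,0,-3,0,0,0,0],[0,0,-6,0,0,0,0],[0,0,-8,0,0,0,0],[0,0,-9,0,0,0,0],[0,0,-9,0,0,0,0]]]'; python3 -m inch '[[[0,0,-1,0,0,0,0],[0,0,-2,0,0,0,0],[0,0,-2.6,0,0,0,0],[0,0,-2.8,0,0,0,0],[0,0,-2.8,0,0,0,0]]]'
```

```text
clock: 12.63
tool_pos: [0.592, -0.1241, 0.0996]
tcp_rot: [-0.002, 0.715, 0.699, -0.002]
ft_force: [-0.4, 0.1, -4.6]
opening: 0.0187
gripper_force: 61.1
clock: 13.05
tool_pos: [0.5939, -0.1245, 0.0739]
tcp_rot: [-0.0, 0.715, 0.699, -0.0]
ft_force: [0.4, 0.2, -4.8]
opening: 0.0185
gripper_force: 61.1
```

```bash
python3 -m inch '[[[0,-0.3,-0.1,0,0,0,0],[0,-0.5,-0.1,0,0,0,0],[0,-0.5,-0.1,0,0,0,0]]]'; python3 -m inch '[[[0,-0.2,0,0,0,0,0],[0,-0.2,0,0,0,0,0],[0,-0.2,0,0,0,0,0]]]';python3 -m inch '[[[0,-0.2,0,0,0,0,0],[0,-0.2,0,0,0,0,0],[0,-0.2,0,0,0,0,0]]]'
```

```text
clock: 13.3
tool_pos: [0.5944, -0.1311, 0.0739]
tcp_rot: [0.001, 0.716, 0.699, -0.0]
ft_force: [-0.7, 0.3, -4.5]
opening: 0.0189
gripper_force: 61.3
clock: 13.55
tool_pos: [0.5942, -0.132, 0.0735]
tcp_rot: [0.0, 0.715, 0.699, 0.0]
ft_force: [0.6, -0.9, -3.3]
opening: 0.0193
gripper_force: 61.3
clock: 13.8
tool_pos: [0.5942, -0.1336, 0.0733]
tcp_rot: [-0.0, 0.715, 0.699, 0.0]
ft_force: [-0.8, 0.3, -4.2]
opening: 0.0184
gripper_force: 61.2
```

```bash
python3 -m inch '[[[0,-0.2,0,0,0,0,0],[0,-0.2,0,0,0,0,0],[0,-0.2,0,0,0,0,0]]]'; python3 -m inch '[[[0,-0.2,0,0,0,0,0],[0,-0.2,0,0,0,0,0],[0,-0.2,0,0,0,0,0]]]';python3 -m inch '[[[0,-0.2,0,0,0,0,0],[0,-0.2,0,0,0,0,0],[0,-0.2,0,0,0,0,0]]]' | grep -E 'pos|ft'
```

```text
clock: 14.05
tool_pos: [0.5943, -0.1338, 0.0732]
tcp_rot: [-0.001, 0.715, 0.699, 0.001]
ft_force: [-0.2, 4.6, -2.1]
opening: 0.0189
gripper_force: 61.5
clock: 14.3
tool_pos: [0.5943, -0.1339, 0.0732]
tcp_rot: [-0.002, 0.715, 0.7, 0.002]
ft_force: [-0.7, 7.0, -1.6]
opening: 0.0185
gripper_force: 61.7
tool_pos: [0.5944, -0.134, 0.0731]
ft_force: [-1.2, 9.6, 0.5]
```

```bash
python3 -m inch '[[[0,0,-0.2,0,0,0,0],[0,0,-0.4,0,0,0,0],[0,0,-0.4,0,0,0,0],[0,0,-0.4,0,0,0,0]]]'; python3 -m inch '[[[0,0.3,0,0,0,0,0],[0,0.3,0,0,0,0,1],[0,0.3,0,0,0,0,1],[0,0.3,0,0,0,0,1],[0,0.3,0,0,0,0,1],[0,0.3,0,0,0,0,1]]]';python3 -m inch '[[[0,0.3,2,0,0,0,1],[0,0.3,5,0,0,0,1],[0,0.3,9,0,0,0,1],[0,0.3,12,0,0,0,1],[0,0.3,12,0,0,0,1],[0,0.3,12,0,0,0,1]]]'
```

```text
clock: 14.88
tool_pos: [0.5948, -0.134, 0.0715]
tcp_rot: [-0.003, 0.714, 0.7, 0.003]
ft_force: [-3.2, 10.1, 10.2]
opening: 0.0187
gripper_force: 63.4
clock: 15.38
tool_pos: [0.5941, -0.1381, 0.0694]
tcp_rot: [0.001, 0.716, 0.699, -0.0]
ft_force: [0.1, -0.0, 0.3]
opening: 0.0777
gripper_force: 0.0
clock: 15.88
tool_pos: [0.5955, -0.1352, 0.1918]
tcp_rot: [0.002, 0.715, 0.699, 0.001]
ft_force: [-0.9, -0.2, -0.8]
opening: 0.0855
gripper_force: 0.0
```

```bash
cat >> h.py <<'E'
def white(fn,box=(400,500,150,290),z=.062):
    g=cv2.resize(cv2.imread('pics/'+fn),None,fx=4,fy=4,interpolation=cv2.INTER_CUBIC)
    m=((g.min(2)>180)&(g.max(2).astype(int)-g.min(2)<40)).astype(np.uint8)
    m=cv2.morphologyEx(m,cv2.MORPH_CLOSE,np.ones((9,9)))
    for c in cv2.findContours(m,0,2)[0]:
        if cv2.contourArea(c)<3000: continue
        r=cv2.boxPoints(cv2.minAreaRect(c))/4-.375; t=r.mean(0)
        if not(box[0]<t[0]<box[1] and box[2]<t[1]<box[3]): continue
        w=np.array([pt('top',u,v,z) for u,v in r])[:,:2]; e=np.roll(w,-1,0)-w
        print(t.round(),'c',w.mean(0).round(4),(np.linalg.norm(e,axis=1)*1e3).round(),np.degrees(np.arctan2(-e[:,0],e[:,1])).round(1))
E
python3 - <<'E'
from h import *
snap('top','top4.png'); white('top4.png')
E
```

```text
[477. 256.] c [ 0.4171 -0.384 ] [93. 51. 93. 51.] [-93.1 178.5  86.7  -1.4]
[479. 211.] c [ 0.5336 -0.3885] [52. 93. 51. 93.] [-167.3  100.9   12.7  -78.8]
```

```bash
python3 -m inch '[[[-17.8,-24.8,-3,0,0,0,1],[-17.8,-24.8,-3,0,0,0,1],[-17.8,-24.8,-3,0,0,0,1],[-17.8,-24.8,-3,0,0,0,1],[-17.8,-24.8,-3,0,0,0,1],[-17.8,-24.8,-3,0,0,0,1],[-17.8,-24.8,-3,0,0,0,1],[-17.8,-24.8,-3,0,0,0,1]]]'; python3 -m inch '[[[0,0,0,0,0,0,1],[0,0,0,0,0,0,1],[0,0,0,0,0,0,1],[0,0,0,0,0,0,1]]]'
```

```text
clock: 16.6
tool_pos: [0.4083, -0.3872, 0.1575]
tcp_rot: [-0.002, 0.719, 0.695, -0.003]
ft_force: [-1.0, -0.6, 0.0]
opening: 0.0856
gripper_force: 0.0
clock: 16.93
tool_pos: [0.4177, -0.3795, 0.1584]
tcp_rot: [-0.001, 0.714, 0.7, 0.001]
ft_force: [0.3, 0.5, -0.0]
opening: 0.0855
gripper_force: 0.0
```

```bash
python3 -m inch '[[[0,-0.4,-3,0,0,0,1],[0,-0.4,-6,0,0,0,1],[0,-0.4,-8.6,0,0,0,1],[0,-0.4,-8.6,0,0,0,1],[0,-0.4,-8.6,0,0,0,1]]]'; python3 -m inch '[[[0,0,0,0,0,0,0],[0,0,0,0,0,0,0],[0,0,0,0,0,0,0],[0,0,0,0,0,0,0],[0,0,0,0,0,0,0],[0,0,0,0,0,0,0],[0,0,0,0,0,0,0],[0,0,0,0,0,0,0]]]'; python3 -m inch '[[[0,0,2,0,0,0,0],[0,0,5,0,0,0,0],[0,0,9,0,0,0,0],[0,0,12,0,0,0,0],[0,0,12,0,0,0,0],[0,0,12,0,0,0,0],[0,0,12,0,0,0,0]]]'
```

```text
clock: 17.35
tool_pos: [0.4166, -0.3835, 0.0721]
tcp_rot: [-0.002, 0.714, 0.7, 0.0]
ft_force: [0.4, -0.9, 0.6]
opening: 0.0856
gripper_force: 0.0
clock: 18.02
tool_pos: [0.4172, -0.3862, 0.0744]
tcp_rot: [0.001, 0.715, 0.699, 0.0]
ft_force: [1.5, 0.2, 5.9]
opening: 0.0188
gripper_force: 59.3
clock: 18.6
tool_pos: [0.4149, -0.3841, 0.1909]
tcp_rot: [-0.003, 0.715, 0.699, 0.0]
ft_force: [-0.1, 0.7, -4.8]
opening: 0.0187
gripper_force: 59.9
```

```bash
python3 -m inch '[[[2,3.5,0,0,0,0,0],[4,7,0,0,0,0,0],[6,10.4,0,0,0,0,0],[8,13.9,0,0,0,0,0],[10,17.4,0,0,0,0,0],[12,20.9,0,0,0,0,0],[14,24.4,0,0,0,0,0],[16,27.9,0,0,0,0,0]]]'; python3 -m inch '[[[1.8,3.1,0,0,0,0,0],[1.8,3.1,0,0,0,0,0],[1.8,3.1,0,0,0,0,0],[1.8,3.1,0,0,0,0,0],[1.8,3.1,0,0,0,0,0],[1.8,3.1,0,0,0,0,0]]]'
```

```text
clock: 19.27
tool_pos: [0.5746, -0.1039, 0.1899]
tcp_rot: [-0.003, 0.715, 0.699, -0.002]
ft_force: [0.7, -0.5, -4.1]
opening: 0.0186
gripper_force: 59.9
clock: 19.77
tool_pos: [0.5928, -0.0777, 0.1924]
tcp_rot: [-0.001, 0.716, 0.698, -0.001]
ft_force: [0.9, 0.2, -3.4]
opening: 0.0188
gripper_force: 60.0
```

```bash
python3 -m inch '[[[0.2,0.2,-3,0,0,0,0],[0.2,0.2,-6,0,0,0,0],[0.2,0.2,-8,0,0,0,0],[0.2,0.2,-9,0,0,0,0],[0.2,0.2,-9,0,0,0,0]]]'; python3 -m inch '[[[0,0,-1,0,0,0,0],[0,0,-2,0,0,0,0],[0,0,-2.6,0,0,0,0],[0,0,-2.8,0,0,0,0],[0,0,-2.8,0,0,0,0]]]';python3 -m inch '[[[0,-0.2,-0.1,0,0,0,0],[0,-0.3,-0.1,0,0,0,0],[0,-0.3,-0.1,0,0,0,0]]]'
```

```text
clock: 20.18
tool_pos: [0.5935, -0.0741, 0.1005]
tcp_rot: [-0.002, 0.716, 0.698, -0.002]
ft_force: [-0.7, 0.6, -3.8]
opening: 0.0186
gripper_force: 59.9
clock: 20.6
tool_pos: [0.5958, -0.0736, 0.0749]
tcp_rot: [-0.0, 0.715, 0.699, -0.0]
ft_force: [0.1, -0.0, -3.8]
opening: 0.0186
gripper_force: 59.9
clock: 20.85
tool_pos: [0.5965, -0.0776, 0.0749]
tcp_rot: [0.001, 0.715, 0.699, 0.0]
ft_force: [0.8, -0.5, -4.6]
opening: 0.0187
gripper_force: 60.0
```

```bash
for i in 1; do python3 -m inch '[[[0,-0.2,0,0,0,0,0],[0,-0.2,0,0,0,0,0],[0,-0.2,0,0,0,0,0]]]'; python3 -m inch '[[[0,-0.2,0,0,0,0,0],[0,-0.2,0,0,0,0,0],[0,-0.2,0,0,0,0,0]]]';python3 -m inch '[[[0,-0.2,0,0,0,0,0],[0,-0.2,0,0,0,0,0],[0,-0.2,0,0,0,0,0]]]';python3 -m inch '[[[0,-0.2,0,0,0,0,0],[0,-0.2,0,0,0,0,0],[0,-0.2,0,0,0,0,0]]]';done | grep -E 'pos|ft'
```

```text
tool_pos: [0.5962, -0.0791, 0.0745]
ft_force: [1.4, 0.0, -3.9]
tool_pos: [0.5962, -0.0807, 0.0743]
ft_force: [0.7, 0.8, -4.4]
tool_pos: [0.5962, -0.0808, 0.0743]
ft_force: [-0.4, 4.1, -1.8]
tool_pos: [0.5964, -0.081, 0.0743]
ft_force: [-0.1, 6.0, -2.4]
```

```bash
python3 -m inch '[[[0,0,-0.2,0,0,0,0],[0,0,-0.4,0,0,0,0],[0,0,-0.4,0,0,0,0],[0,0,-0.4,0,0,0,0]]]'; python3 -m inch '[[[0,0.3,0,0,0,0,0],[0,0.3,0,0,0,0,1],[0,0.3,0,0,0,0,1],[0,0.3,0,0,0,0,1],[0,0.3,0,0,0,0,1],[0,0.3,0,0,0,0,1]]]';python3 -m inch '[[[0,0.3,2,0,0,0,1],[0,0.3,5,0,0,0,1],[0,0.3,9,0,0,0,1],[0,0.3,12,0,0,0,1],[0,0.3,12,0,0,0,1],[0,0.3,12,0,0,0,1]]]'; python3 - <<'E'
from h import *
snap('top','top5.png'); white('top5.png')
E
```

```text
clock: 22.18
tool_pos: [0.5967, -0.0809, 0.0726]
tcp_rot: [-0.002, 0.714, 0.7, 0.002]
ft_force: [-4.7, 8.1, 7.7]
opening: 0.019
gripper_force: 61.9
clock: 22.68
tool_pos: [0.5963, -0.0828, 0.0704]
tcp_rot: [0.001, 0.715, 0.699, -0.0]
ft_force: [-1.1, -0.5, 0.1]
opening: 0.0783
gripper_force: 0.0
clock: 23.18
tool_pos: [0.5977, -0.0799, 0.1927]
tcp_rot: [0.002, 0.715, 0.699, 0.001]
ft_force: [-0.7, -0.3, -0.1]
opening: 0.0852
gripper_force: 0.0
[479. 211.] c [ 0.5336 -0.3886] [52. 93. 52. 93.] [-167.3  101.    12.7  -78.8]
[446. 165.] c [ 0.6555 -0.3031] [64. 64. 64. 64.] [-178.9   89.8    1.2  -89.9]
```

```bash
python3 -m inch '[[[-6.3,-30.6,-3,0,0,0.243,1],[-6.3,-30.6,-3,0,0,0.243,1],[-6.3,-30.6,-3,0,0,0.243,1],[-6.3,-30.6,-3,0,0,0.243,1],[-6.3,-30.6,-3,0,0,0.243,1],[-6.3,-30.6,-3,0,0,0.243,1],[-6.3,-30.6,-3,0,0,0.243,1],[-6.3,-30.6,-3,0,0,0.243,1]]]'; python3 -m inch '[[[0,0,0,0,0,0,1],[0,0,0,0,0,0,1],[0,0,0,0,0,0,1],[0,0,0,0,0,0,1]]]'
```

```text
clock: 23.9
tool_pos: [0.528, -0.3904, 0.1575]
tcp_rot: [-0.002, 0.628, 0.778, -0.003]
ft_force: [-0.9, -0.5, -0.2]
opening: 0.0854
gripper_force: 0.0
clock: 24.23
tool_pos: [0.5342, -0.3821, 0.1592]
tcp_rot: [-0.001, 0.624, 0.781, 0.001]
ft_force: [-0.1, 1.2, 0.4]
opening: 0.0851
gripper_force: 0.0
```

```bash
python3 -m inch '[[[0,-0.5,-3,0,0,0,1],[0,-0.5,-6,0,0,0,1],[0,-0.5,-8.7,0,0,0,1],[0,-0.5,-8.7,0,0,0,1],[0,-0.5,-8.7,0,0,0,1]]]'; python3 -m inch '[[[0,0,0,0,0,0,0],[0,0,0,0,0,0,0],[0,0,0,0,0,0,0],[0,0,0,0,0,0,0],[0,0,0,0,0,0,0],[0,0,0,0,0,0,0],[0,0,0,0,0,0,0],[0,0,0,0,0,0,0]]]'; python3 -m inch '[[[0,0,2,0,0,0,0],[0,0,5,0,0,0,0],[0,0,9,0,0,0,0],[0,0,12,0,0,-0.1,0],[0,0,12,0,0,-0.2,0],[0,0,12,0,0,-0.244,0],[0,0,12,0,0,-0.244,0]]]'
```

```text
clock: 24.65
tool_pos: [0.5334, -0.3868, 0.0718]
tcp_rot: [-0.002, 0.624, 0.781, 0.0]
ft_force: [0.3, -0.4, 0.4]
opening: 0.0854
gripper_force: 0.0
clock: 25.32
tool_pos: [0.5341, -0.3899, 0.0744]
tcp_rot: [0.001, 0.625, 0.781, 0.0]
ft_force: [2.3, 1.1, 5.3]
opening: 0.0188
gripper_force: 59.0
clock: 25.9
tool_pos: [0.5322, -0.3893, 0.1921]
tcp_rot: [-0.001, 0.716, 0.698, -0.0]
ft_force: [-0.2, 0.5, -4.3]
opening: 0.0188
gripper_force: 59.6
```

```bash
python3 -m inch '[[[0.5,4,0,0,0,0,0],[1.1,8,0,0,0,0,0],[1.8,12,0,0,0,0,0],[2.5,16,0,0,0,0,0],[3.2,20,0,0,0,0,0],[3.9,24,0,0,0,0,0],[4.6,28,0,0,0,0,0],[5.3,32,0,0,0,0,0]]]'; python3 -m inch '[[[1,3,0,0,0,0,0],[1,4.9,0,0,0,0,0],[1,4.9,0,0,0,0,0],[1,4.9,0,0,0,0,0],[1,4.9,0,0,0,0,0],[1,4.9,0,0,0,0,0],[1,4.9,0,0,0,0,0]]]'
```

```text
clock: 26.57
tool_pos: [0.5847, -0.0675, 0.1915]
tcp_rot: [-0.001, 0.715, 0.699, -0.001]
ft_force: [0.6, -0.2, -3.6]
opening: 0.0186
gripper_force: 59.8
clock: 27.15
tool_pos: [0.5956, -0.0231, 0.1931]
tcp_rot: [0.0, 0.717, 0.697, -0.001]
ft_force: [-0.7, -0.4, -4.6]
opening: 0.0184
gripper_force: 59.8
```

```bash
(python3 -m inch '[[[0,0.2,-3,0,0,0,0],[0,0.2,-6,0,0,0,0],[0,0.2,-8,0,0,0,0],[0,0.2,-9,0,0,0,0],[0,0.2,-9,0,0,0,0]]]'; python3 -m inch '[[[0,0,-1,0,0,0,0],[0,0,-2,0,0,0,0],[0,0,-2.6,0,0,0,0],[0,0,-2.9,0,0,0,0],[0,0,-2.9,0,0,0,0]]]';python3 -m inch '[[[0,-0.2,-0.1,0,0,0,0],[0,-0.3,-0.1,0,0,0,0],[0,-0.3,-0.1,0,0,0,0]]]'; python3 -m inch '[[[0,-0.2,0,0,0,0,0],[0,-0.2,0,0,0,0,0],[0,-0.2,0,0,0,0,0]]]'; python3 -m inch '[[[0,-0.2,0,0,0,0,0],[0,-0.2,0,0,0,0,0],[0,-0.2,0,0,0,0,0]]]') | grep -E 'pos|ft|rot'
```

```text
tool_pos: [0.5938, -0.0194, 0.1006]
tcp_rot: [-0.002, 0.716, 0.698, -0.002]
ft_force: [-0.4, 0.7, -4.4]
tool_pos: [0.5957, -0.0186, 0.0737]
tcp_rot: [-0.0, 0.715, 0.699, -0.0]
ft_force: [-0.6, 0.5, -4.2]
tool_pos: [0.5965, -0.0225, 0.0739]
tcp_rot: [0.001, 0.716, 0.698, 0.0]
ft_force: [0.1, -0.1, -3.9]
tool_pos: [0.5963, -0.024, 0.0736]
tcp_rot: [0.0, 0.716, 0.698, 0.0]
ft_force: [0.2, 0.3, -3.8]
tool_pos: [0.5961, -0.026, 0.0733]
tcp_rot: [0.0, 0.716, 0.698, -0.0]
ft_force: [-0.1, 0.3, -3.0]
```

```bash
(python3 -m inch '[[[0,-0.2,0,0,0,0,0],[0,-0.2,0,0,0,0,0],[0,-0.2,0,0,0,0,0]]]'; python3 -m inch '[[[0,-0.2,0,0,0,0,0],[0,-0.2,0,0,0,0,0],[0,-0.2,0,0,0,0,0]]]';python3 -m inch '[[[0,-0.2,0,0,0,0,0],[0,-0.2,0,0,0,0,0],[0,-0.2,0,0,0,0,0]]]') | grep -E 'pos|ft|rot'
```

```text
tool_pos: [0.5961, -0.0273, 0.0732]
tcp_rot: [-0.0, 0.715, 0.699, 0.0]
ft_force: [0.5, 1.5, -4.9]
tool_pos: [0.5962, -0.0277, 0.0733]
tcp_rot: [-0.001, 0.715, 0.699, 0.001]
ft_force: [-0.2, 4.8, -3.7]
tool_pos: [0.5963, -0.0278, 0.0733]
tcp_rot: [-0.002, 0.715, 0.699, 0.002]
ft_force: [-0.2, 6.7, -3.0]
```

```bash
python3 -m inch '[[[0,0,-0.2,0,0,0,0],[0,0,-0.4,0,0,0,0],[0,0,-0.4,0,0,0,0],[0,0,-0.4,0,0,0,0]]]'; python3 -m inch '[[[0,0.3,0,0,0,0,0],[0,0.3,0,0,0,0,1],[0,0.3,0,0,0,0,1],[0,0.3,0,0,0,0,1],[0,0.3,0,0,0,0,1],[0,0.3,0,0,0,0,1]]]';python3 -m inch '[[[0,0.3,2,0,0,0,1],[0,0.3,5,0,0,0,1],[0,0.3,9,0,0,0,1],[0,0.3,12,0,0,0,1],[0,-4,12,0,0,0,1],[0,-8,12,0,0,0,1],[0,-12,12,0,0,0,1],[0,-12,12,0,0,0,1]]]'; python3 - <<'E'
from h import *
snap('top','top6.png')
c=cv2.imread('pics/top6.png')[140:290,180:500]; cv2.imwrite('pics/crop6.png',cv2.resize(c,None,fx=2.5,fy=2.5,interpolation=cv2.INTER_CUBIC))
E
```

```text
clock: 29.82
tool_pos: [0.5967, -0.0278, 0.0724]
tcp_rot: [-0.002, 0.715, 0.699, 0.003]
ft_force: [-4.9, 8.6, 12.0]
opening: 0.0188
gripper_force: 62.2
clock: 30.32
tool_pos: [0.5962, -0.0298, 0.0692]
tcp_rot: [0.0, 0.716, 0.698, -0.0]
ft_force: [-0.1, 0.5, -0.3]
opening: 0.0781
gripper_force: 0.0
clock: 30.98
tool_pos: [0.5929, -0.163, 0.1905]
tcp_rot: [0.004, 0.721, 0.693, -0.004]
ft_force: [-1.8, -2.6, 0.9]
opening: 0.0855
gripper_force: 0.0
```

View pics/crop6.png

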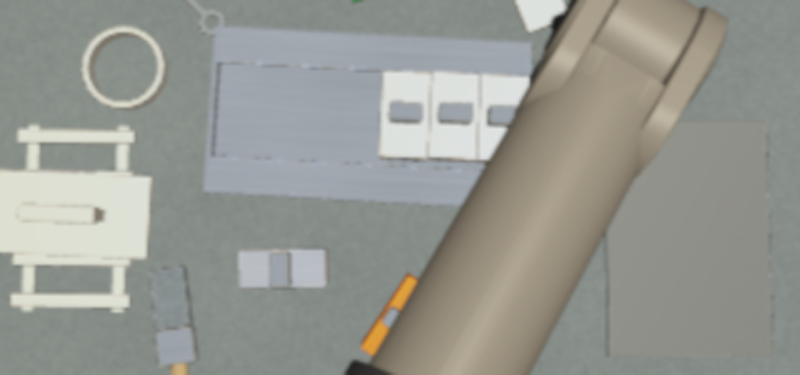

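The three moulds stand flush in a row, with crop columns from 380 to the stop. The block has not moved, at crop (282,268).

```bash
python3 -m inch '[[[-16.8,24.9,-2,0,0,-0.8,1],[-16.8,24.9,-2,0,0,-0.8,1],[-16.8,24.9,-2,0,0,-0.8,1],[-16.8,24.9,-2,0,0,-0.8,1],[-16.8,24.9,-2,0,0,-0.8,1],[-16.8,24.9,-2,0,0,-0.8,1],[-16.8,24.9,-2,0,0,-0.8,1],[-16.8,24.9,-2,0,0,-0.8,1]]]'; python3 -m inch '[[[0,0,0,0,0,-0.72,1],[0,0,0,0,0,-0.72,1],[0,0,0,0,0,-0.72,1],[0,0,0,0,0,-0.72,1],[0,0,0,0,0,-0.72,1],[0,0,0,0,0,-0.72,1],[0,0,0,0,0,-0.72,1],[0,0,0,0,0,-0.72,1]]]';python3 -m inch '[[[0,0,0,0,0,0,1],[0,0,0,0,0,0,1],[0,0,0,0,0,0,1]]]'
```

```text
clock: 31.7
tool_pos: [0.4267, 0.1024, 0.1689]
tcp_rot: [-0.0, 0.931, 0.364, -0.0]
ft_force: [-0.2, 1.4, 0.7]
opening: 0.0854
gripper_force: 0.0
clock: 32.37
tool_pos: [0.4279, 0.1009, 0.1692]
tcp_rot: [0.0, 1.0, 0.015, -0.0]
ft_force: [-0.3, -0.0, 0.5]
opening: 0.0856
gripper_force: 0.0
clock: 32.62
tool_pos: [0.4281, 0.1003, 0.1693]
tcp_rot: [-0.0, 1.0, 0.014, -0.0]
ft_force: [-0.3, 0.0, -0.5]
opening: 0.0853
gripper_force: 0.0
```

```bash
python3 -m inch '[[[0,-0.1,-3,0,0,0,1],[0,-0.1,-6,0,0,0,1],[0,-0.1,-9,0,0,0,1],[0,-0.1,-10.2,0,0,0,1],[0,-0.1,-10.2,0,0,0,1],[0,-0.1,-10.2,0,0,0,1]]]'; python3 -m inch '[[[0,0,0,0,0,0,0],[0,0,0,0,0,0,0],[0,0,0,0,0,0,0],[0,0,0,0,0,0,0],[0,0,0,0,0,0,0],[0,0,0,0,0,0,0],[0,0,0,0,0,0,0],[0,0,0,0,0,0,0]]]'; python3 -m inch '[[[0,0,2,0,0,0,0],[0,0,5,0,0,0.1,0],[0,0,9,0,0,0.2,0],[0,0,12,0,0,0.3,0],[0,0,12,0,0,0.4,0],[0,0,12,0,0,0.5,0],[0,0,12,0,0,0.6,0],[0,0,12,0,0,0.7,0]]]'
```

```text
clock: 33.12
tool_pos: [0.428, 0.0988, 0.0671]
tcp_rot: [0.0, 1.0, 0.013, -0.0]
ft_force: [-0.1, 0.0, 0.5]
opening: 0.0854
gripper_force: 0.0
clock: 33.78
tool_pos: [0.4285, 0.0994, 0.0679]
tcp_rot: [-0.0, 1.0, 0.014, 0.0]
ft_force: [-1.6, -0.6, 6.5]
opening: 0.019
gripper_force: 59.5
clock: 34.45
tool_pos: [0.4271, 0.0992, 0.1866]
tcp_rot: [-0.0, 0.934, 0.358, -0.001]
ft_force: [-0.1, 0.3, -3.7]
opening: 0.019
gripper_force: 59.5
```

```bash
python3 -m inch '[[[2.1,-1,0,0,0,0.1,0],[4.2,-2,0,0,0,0.2,0],[6.3,-3,0,0,0,0.3,0],[8.4,-4,0,0,0,0.4,0],[10.5,-5,0,0,0,0.5,0],[12.6,-6,0,0,0,0.6,0],[14.8,-7,0,0,0,0.7,0],[16.9,-7.1,0,0,0,0.82,0]]]';python3 -m inch '[[[0,0,0,0,0,0,0],[0,0,0,0,0,0,0],[0,0,0,0,0,0,0],[0,0,0,0,0,0,0]]]'
```

```text
clock: 35.12
tool_pos: [0.597, 0.0249, 0.1857]
tcp_rot: [-0.0, 0.715, 0.699, -0.002]
ft_force: [0.6, -0.7, -3.2]
opening: 0.0188
gripper_force: 59.8
clock: 35.45
tool_pos: [0.5958, 0.0288, 0.1865]
tcp_rot: [-0.001, 0.716, 0.699, -0.001]
ft_force: [-0.8, 0.5, -3.5]
opening: 0.0188
gripper_force: 60.2
```

```bash
(python3 -m inch '[[[0.1,0,-3,0,0,0,0],[0.1,0,-6,0,0,0,0],[0.1,0,-8,0,0,0,0],[0.1,0,-9,0,0,0,0],[0.1,0,-9,0,0,0,0]]]'; python3 -m inch '[[[0,0,-1,0,0,0,0],[0,0,-2,0,0,0,0],[0,0,-2.3,0,0,0,0],[0,0,-2.3,0,0,0,0]]]';python3 -m inch '[[[0,-0.2,0,0,0,0,0],[0,-0.4,0,0,0,0,0],[0,-0.4,0,0,0,0,0]]]'; python3 -m inch '[[[0,-0.2,0,0,0,0,0],[0,-0.2,0,0,0,0,0],[0,-0.2,0,0,0,0,0]]]'; python3 -m inch '[[[0,-0.2,0,0,0,0,0],[0,-0.2,0,0,0,0,0],[0,-0.2,0,0,0,0,0]]]') | grep -E 'pos|ft|rot'
```

```text
tool_pos: [0.5952, 0.0293, 0.0946]
tcp_rot: [-0.002, 0.715, 0.699, -0.002]
ft_force: [0.0, -0.0, -3.7]
tool_pos: [0.5976, 0.0284, 0.0738]
tcp_rot: [-0.0, 0.716, 0.699, -0.0]
ft_force: [-0.7, 0.0, -3.4]
tool_pos: [0.5987, 0.0231, 0.0751]
tcp_rot: [0.001, 0.716, 0.698, 0.0]
ft_force: [-1.2, -0.3, -3.8]
tool_pos: [0.5982, 0.022, 0.0745]
tcp_rot: [0.0, 0.716, 0.698, 0.0]
ft_force: [0.2, -0.1, -3.6]
tool_pos: [0.5981, 0.0201, 0.0743]
tcp_rot: [0.0, 0.716, 0.698, -0.0]
ft_force: [-0.1, -0.2, -3.2]
```

```bash
(python3 -m inch '[[[0,-0.2,0,0,0,0,0],[0,-0.2,0,0,0,0,0],[0,-0.2,0,0,0,0,0]]]'; python3 -m inch '[[[0,-0.2,0,0,0,0,0],[0,-0.2,0,0,0,0,0],[0,-0.2,0,0,0,0,0]]]';python3 -m inch '[[[0,-0.2,0,0,0,0,0],[0,-0.2,0,0,0,0,0],[0,-0.2,0,0,0,0,0]]]') | grep -E 'pos|ft|rot'
```

```text
tool_pos: [0.5982, 0.018, 0.0743]
tcp_rot: [0.0, 0.716, 0.698, -0.0]
ft_force: [0.8, 0.6, -3.6]
tool_pos: [0.5982, 0.017, 0.0743]
tcp_rot: [-0.0, 0.715, 0.699, 0.0]
ft_force: [-0.3, 1.5, -3.5]
tool_pos: [0.5982, 0.0168, 0.0743]
tcp_rot: [-0.001, 0.715, 0.699, 0.001]
ft_force: [-0.2, 5.5, -2.6]
```

```bash
python3 -m inch '[[[0,-0.2,-0.2,0,0,0,0],[0,-0.4,-0.35,0,0,0,0],[0,-0.5,-0.35,0,0,0,0],[0,-0.5,-0.35,0,0,0,0]]]'; python3 -m inch '[[[0,0.4,0,0,0,0,0],[0,0.6,0,0,0,0,1],[0,0.6,0,0,0,0,1],[0,0.6,0,0,0,0,1],[0,0.6,0,0,0,0,1],[0,0.6,0,0,0,0,1],[0,0.6,0,0,0,0,1]]]';python3 -m inch '[[[0,0,2,0,0,0,1],[0,0,5,0,0,0,1],[0,0,9,0,0,0,1],[0,0,12,0,0,0,1],[-4,0,14,0,0,0,1],[-8,0,14,0,0,0,1],[-12,0,14,0,0,0,1],[-16,0,14,0,0,0,1]]]'; python3 -m inch '[[[-4,4,0,0,0,0,1],[-4,8,0,0,0,0,1],[-4,12,0,0,0,0,1],[-4,16,0,0,0,0,1],[-4,20,0,0,0,0,1],[-4,20,0,0,0,0,1],[-4,20,0,0,0,0,1]]]'; python3 - <<'E'
from h import *
snap('top','top7.png'); snap('scene','s7.png')
a=cv2.resize(cv2.imread('pics/top7.png')[140:250,180:420],None,fx=3,fy=3,interpolation=cv2.INTER_CUBIC)[:300]
b=cv2.resize(cv2.imread('pics/s7.png')[130:230,220:460],None,fx=3,fy=3,interpolation=cv2.INTER_CUBIC)
cv2.imwrite('pics/f7.png',np.vstack([a,b]))
E
```

```text
clock: 38.03
tool_pos: [0.5984, 0.0166, 0.0721]
tcp_rot: [-0.004, 0.715, 0.7, 0.004]
ft_force: [-2.7, 11.0, 5.4]
opening: 0.0186
gripper_force: 61.3
clock: 38.62
tool_pos: [0.5982, 0.0142, 0.0709]
tcp_rot: [0.0, 0.716, 0.698, -0.0]
ft_force: [-0.2, 0.8, 0.0]
opening: 0.0851
gripper_force: 0.0
clock: 39.28
tool_pos: [0.4366, 0.0144, 0.2106]
tcp_rot: [0.0, 0.716, 0.698, -0.0]
ft_force: [-1.0, 0.7, 1.5]
opening: 0.0856
gripper_force: 0.0
clock: 39.87
tool_pos: [0.3974, 0.2184, 0.2105]
tcp_rot: [0.0, 0.713, 0.701, -0.0]
ft_force: [-0.1, -2.0, 0.4]
opening: 0.0857
gripper_force: 0.0
```

View pics/f7.png

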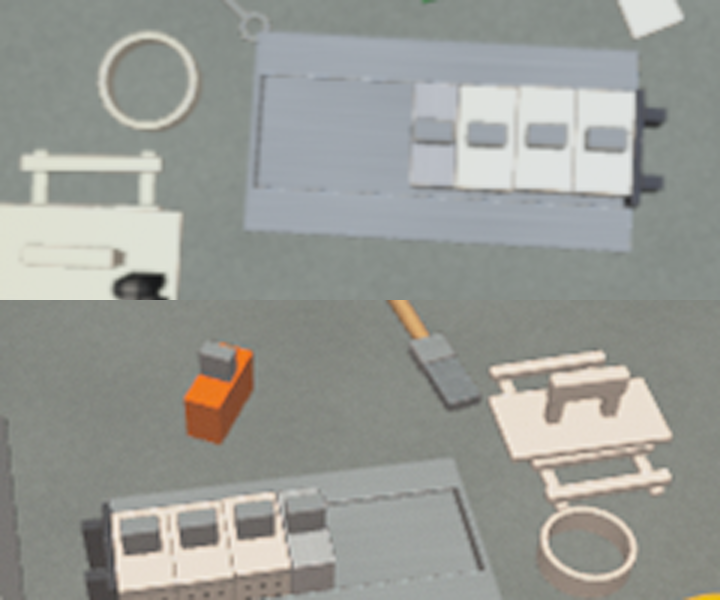

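Three moulds and the block stand flush in a straight row from the stop, and the board lies centred on the rack. Both pictures show no other mould, and the arm is clear of everything.

```bash
python3 -m inch '[[[0,0,3,0,0,0,1],[0,0,3,0,0,0,1],[0,0,3,0,0,0,1],[0,0,3,0,0,0,1]]]'; python3 -c "
from h import *
im=snap('top','top8.png'); a=cv2.imread('pics/top7.png')[150:225,310:400].astype(int); b=cv2.imread('pics/top8.png')[150:225,310:400].astype(int); print(abs(a-b).max())
print(close_job())"
```

```text
clock: 40.3
tool_pos: [0.3985, 0.2134, 0.2408]
tcp_rot: [-0.0, 0.717, 0.697, 0.0]
ft_force: [-0.6, 0.5, -0.5]
opening: 0.0852
gripper_force: 0.0
2
the job is handed in; nothing more can be done
None
```

I handed the job in at about 40 s. The board lies flat in the middle of the rack, the three moulds that were present and the pressure block stand in a gapless row from the stop, everything is let go, and the salt jar was not knocked over; no verdict came back at hand-in.

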